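# Put the stringer's swapped hand tools back in their own bins

## Robot

A 6-joint arm with a two-finger parallel gripper is mounted at the origin on the work surface. World frame = base frame: x ahead of the robot, y to its left, z up, the work surface at z = 0. Lengths are in m, angles in rad, forces in N, time in s.
With the tool pointing down it reaches from about 0.275 to 0.75 m from the base axis. Payload 10.2 kg.
Tool frame: the origin (TCP) lies at the very end of the fingers, on their centre line; the grasp point (between the pads) lies env.grip_depth behind it (env.grip_depth is the distance from the TCP to the grasp point, in m); z points along the fingers, y is the line along which they close (so a half turn about z gives the same grasp; the last joint's range is limited). The gripper opens to 88 mm and grips with 3 to 60 N. Pads are 18 mm wide; open, the fingers measure 123 mm over their backs; the gripper's body (75 mm by 187 mm) begins 45 mm behind the grasp point.
Start: joints at [1.058, 0.313, 1.498, -0, 1.331, -0.223], TCP at [0.15, 0.503, 0.239] pointing down, gripper open.
Joint ranges: [-2.94, 2.94], [-0.97, 2.17], [0.19, 2.56], [-1.23, 4.37], [0.02, 3.11], [-2.88, 2.88]. Speed limits (rad/s): [2.39, 2.39, 3.01, 3.14, 3.14, 3.14].

## Interface

Orientations are given as a unit quaternion [x, y, z, w].
In Python, from rig import env gives the robot as it stands. The module is installed in compiled form; this text tells all that it offers.
- The arm moves only by the shell command python3 -m inch 'ROWS' [FORCE]. ROWS is JSON, a list of rows, each a list of 5 numbers: the shift along the tool's x, y, z in cm, then the turn about the tool's z in degrees, then the opening, from 0 (shut) to 1 (fully open). A call has 1 to 5 rows; each row shifts and turns the commanded pose from where the row before left it, along the tool's axes as they then stand; what a row does not reach is not made up. A row lasts 1/8 s, in which the tool goes at most 62.5 mm and 10.7 degrees, less where a joint would pass 70% of its speed; a pose out of reach is approached as far as the arm can. A call is refused whole if a number of a shift passes 6.25 or a number of a turn 10.7, either way. A call with a gripper value outside its range is refused whole. The fingers move at their own pace and stop on an object; FORCE is the grip in N (left out, the last holds). Time passes only in rows, so rows that do not move let the fingers close. It gives the time, the measured TCP pose, the force, the opening and the grip force at its end, in the units of the state.
- env.get_obs(): the state, without advancing time (a new reading comes with each control period).
- env.capture(name): name is "scene" or "top" or "wrist"; returns (picture, depth): 480x640x3 uint8, red, green, blue; 480x640 float32, m along the optical axis (not along the pixel's ray), 0 where there is no reading.
- env.camera_params(name): a dict with "fov_y" (degrees; the focal length in pixels is half the picture's height over the tangent of half this angle, whatever the lens; pixels are square), "cx", "cy" (the principal point, pixels), "dist" ([k1, k2, p1, p2, k3] as OpenCV has them; the pictures are not rectified), "position" and "rotation" of the camera in the world; the wrist camera has in their place "hand_eye" (4x4, takes a point from camera to tool coordinates, whose origin is the TCP and whose axes are the flange's). Camera axes: x right, y up, looking along -z (the intrinsics and any distortion apply to the point x, -y, -z); pixel columns grow to the right and rows downward; lengths in m; the calibration is good to about 2 mm. A picture is of the moment at which its call begins: read the wrist's pose just before it. camera_params takes no time and is no camera call.
- env.sign_off(): hands the job in; it is judged then, once.
Trained networks look in the newest picture that a camera, given by its name, has taken for a name from the list of things; names that differ only in an ending like _2 or _b are one class to them, and where a whole thing is asked for, a point or a joint stands for the part that bears it (a point fixed in the world has none). Each returns a list of dicts, best first, with "p" (0 to 1); they miss things now and then, are a little off and sometimes report something else, mostly with a low value. They report only what shows in the picture. A call takes as long as a camera call. They do not tell look-alikes from the thing itself.
- env.boxes_of(camera, name): "box" ([left, top, right, bottom] in pixels, round what is visible of it).
The state is a dict: "time": time; "joint_pos": joint angles; "qd": joint speeds; "joint_efforts": joint torques, N m; "tcp_pos": TCP position; "tcp_rot": TCP orientation; "wrist_force": force on the tool from outside, world axes, zero at the start; "wrist_torque": the same for the moment, N m; "width": finger opening in m; "grasp_force": force on a finger pad.
Only numpy, scipy, OpenCV 4.12 (cv2) and the standard library are available. Lean on these libraries where they do the work, as an engineer would, in place of code of your own. Each camera call takes 0.05 s, during which the arm holds its last target. There are 200 camera calls.

## Task

The stringer's four hand tools lie in one another's bins. Swap them round so that each lies in the bin of its own colour, flat, in the middle and straight along it; the empty grey tray under the chute is free to park a tool in while you swap. Leave the mug of grommet pegs standing where it is.

Things in the scene. Friction and masses are not known exactly. Their poses are not given: they have to be found in the camera images.
- plier: nickel-plated flat-nose plier with yellow handle sleeves, lying flat; 143 long, 53 across the handles, about 0.13 kg. Its origin is the centre of its underside, midway along its length; its x axis runs along it towards the working end, z up out of its upper side. Best grip: the bare metal box joint, x = -3 to +31 mm (middle x = +14), 24 wide across y with flat parallel sides, 14 high.
- clamp: steel starting clamp with blue grip pads on its two spread levers, lying on its side; 118 long, 60 across the levers, about 0.17 kg. Its origin is the centre of its underside, midway along its length; its x axis runs along it towards the working end, z up out of its upper side. Best grip: the steel jaw block, x = +10 to +58 mm (middle x = +34), 22 wide across y with flat parallel sides, 22 high.
- awl: stringer's awl, red handle with flats (it does not roll), brass ferrule, thin steel point; 142 long, about 0.08 kg. Its origin is the centre of its underside, midway along its length; its x axis runs along it towards the working end, z up out of its upper side. Best grip: the red handle, x = -70 to +8 mm (middle x = -31), 24 wide across y, 22 high; the point is at x = +72 mm, 11 above the underside.
- cutter: diagonal side cutter, dark steel head with green handle sleeves, lying flat; 143 long, 57 across the handles, about 0.15 kg. Its origin is the centre of its underside, midway along its length; its x axis runs along it towards the working end, z up out of its upper side. Best grip: the dark metal joint, x = +3 to +39 mm (middle x = +21), 26 wide across y with flat parallel sides, 14 high.
- plier_bin: yellow plastic tool bin, fixed, 185 long (its x) x 110 wide (y), walls 22 high and 4 thick, inner floor 4 above the counter, dark liner; a label flange with a black drawing of the plier sticks out 25 at the front (-x, robot side), below the rim. Origin: centre of its underside. Home of the plier. It starts with another's tool in it. The four bins stand side by side, 138 apart, in any order, turned up to 4 degrees.
- clamp_bin: blue plastic tool bin, fixed, 185 long (its x) x 110 wide (y), walls 22 high and 4 thick, inner floor 4 above the counter, dark liner; a label flange with a black drawing of the clamp sticks out 25 at the front (-x, robot side), below the rim. Origin: centre of its underside. Home of the starting clamp. It starts with another's tool in it. The four bins stand side by side, 138 apart, in any order, turned up to 4 degrees.
- awl_bin: red plastic tool bin, fixed, 185 long (its x) x 110 wide (y), walls 22 high and 4 thick, inner floor 4 above the counter, dark liner; a label flange with a black drawing of the awl sticks out 25 at the front (-x, robot side), below the rim. Origin: centre of its underside. Home of the awl. It starts with another's tool in it. The four bins stand side by side, 138 apart, in any order, turned up to 4 degrees.
- cutter_bin: green plastic tool bin, fixed, 185 long (its x) x 110 wide (y), walls 22 high and 4 thick, inner floor 4 above the counter, dark liner; a label flange with a black drawing of the cutter sticks out 25 at the front (-x, robot side), below the rim. Origin: centre of its underside. Home of the cutter. It starts with another's tool in it. The four bins stand side by side, 138 apart, in any order, turned up to 4 degrees.
- tray: grey plastic catch tray under the wall chute at the left, 210 (its x) x 280 (its y), walls 28 high and 4 thick, inner floor 4 above the counter; fixed. Origin: centre of its underside, z up. The chute's mouth hangs 0.1 m above its far left (+y) end, so work in its right (-y) half. Empty: the free spot.
- mug: green ceramic mug, 82 across and 92 high with pegs sticking out 20 above the rim and a handle, standing loose beyond the bins. Origin: centre of its underside. Not to be moved or knocked over.
Mind the look-alikes: they are no part of the job. What is shaped like the cutter_bin but brown or pink is not meant.

How it is judged:
By the outcome, as a careful person would: the job done as asked, in the order asked, and still so for the second after the job is handed in, with the robot touching nothing.
It also fails if it takes over 134 s, if anything falls off the work surface, if the arm or the gripper's body presses on something with over 40 N, if the wrist force passes 120 N, or if a joint passes its speed limit or range.

## Working session

There is one attempt and no reset: what is moved stays moved. The work goes in short steps, Python scripts to look and compute and a shell command to move; the robot and the scene stay as the last step left them, time stands still between calls to the robot, and variables do not carry over. Pictures are saved under pics/ and viewed, at most 14 in all, crops included, and the job is handed in when it is done.

```bash
mkdir -p pics; python3 - <<'E'
from rig import env
import cv2
o=env.get_obs()
print({k:(v if not hasattr(v,'round') else v.round(3)) if not isinstance(v,list) else v for k,v in o.items()}, env.grip_depth)
for n in("top","scene"):
    p,d=env.capture(n); cv2.imwrite(f"pics/{n}0.png",p[:,:,::-1]); print(n,env.camera_params(n))
print(env.camera_params("wrist"))
for t in "plier clamp awl cutter plier_bin clamp_bin awl_bin cutter_bin tray mug".split():
    print(t,[(round(b["p"],2),[round(x) for x in b["box"]]) for b in env.boxes_of("top",t)][:5])
E
```

```text
{'time': 0.0, 'joint_pos': array([ 1.058,  0.313,  1.498, -0.   ,  1.331, -0.223]), 'qd': array([-0.   ,  0.002, -0.001,  0.002,  0.   ,  0.002]), 'joint_efforts': array([-0.0000e+00, -4.0220e+01, -2.5227e+01,  6.9000e-02,  3.5000e-02,
       -0.0000e+00]), 'tcp_pos': array([0.15 , 0.503, 0.238]), 'tcp_rot': array([ 0.144,  0.99 , -0.001, -0.   ]), 'wrist_force': array([-0.284,  1.086, -0.085]), 'wrist_torque': array([0.026, 0.042, 0.017]), 'grasp_force': 0.0, 'width': 0.08844306184631716} 0.0187
top {'fov_y': 49.89905336275803, 'cx': 309.4323274699378, 'cy': 235.27933189884155, 'dist': array([0.0190817, 0.       , 0.       , 0.       , 0.       ]), 'position': array([0.34725922, 0.03810928, 1.12437711]), 'rotation': array([-0.05293403,  0.04503971,  0.70697816, -0.70381198])}
scene {'fov_y': 42.718949167492994, 'cx': 319.88184317917774, 'cy': 246.3180440836035, 'dist': array([-0.07709062,  0.        ,  0.        ,  0.        ,  0.        ]), 'position': array([1.05689569, 0.48649937, 1.26583483]), 'rotation': array([0.12201266, 0.22943117, 0.86089257, 0.43742226])}
{'fov_y': 64.3506
[... 355 characters left out ...]
22242582e-01, -9.46656930e-01,
        -1.45674152e-01],
       [ 0.00000000e+00,  0.00000000e+00,  0.00000000e+00,
         1.00000000e+00]])}
plier [(0.94, [447, 194, 477, 258])]
clamp [(0.64, [397, 206, 422, 262]), (0.37, [271, 206, 282, 274]), (0.24, [322, 179, 348, 242])]
awl [(0.56, [273, 207, 280, 273])]
cutter [(0.71, [323, 180, 350, 243])]
plier_bin [(0.59, [248, 197, 305, 295])]
clamp_bin [(0.6, [312, 176, 367, 269]), (0.4, [322, 180, 351, 245])]
awl_bin [(0.57, [438, 188, 495, 289])]
cutter_bin [(0.83, [425, 318, 493, 427]), (0.61, [150, 323, 219, 435]), (0.49, [249, 198, 307, 292])]
tray [(0.79, [74, 185, 220, 292]), (0.43, [437, 190, 494, 286])]
mug [(0.75, [265, 94, 317, 144])]
```

View pics/top0.png

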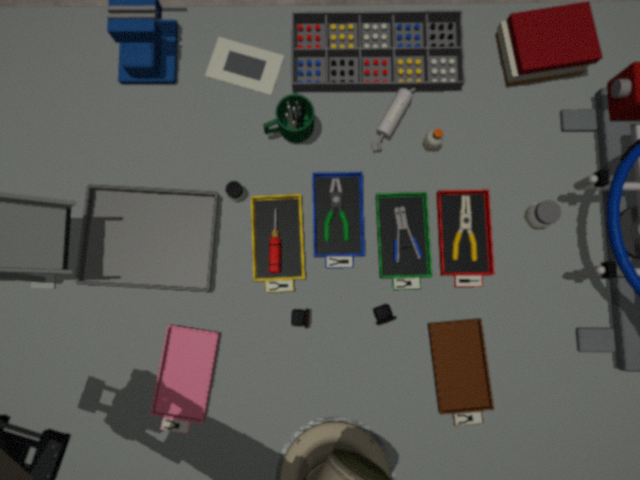

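View pics/scene0.png

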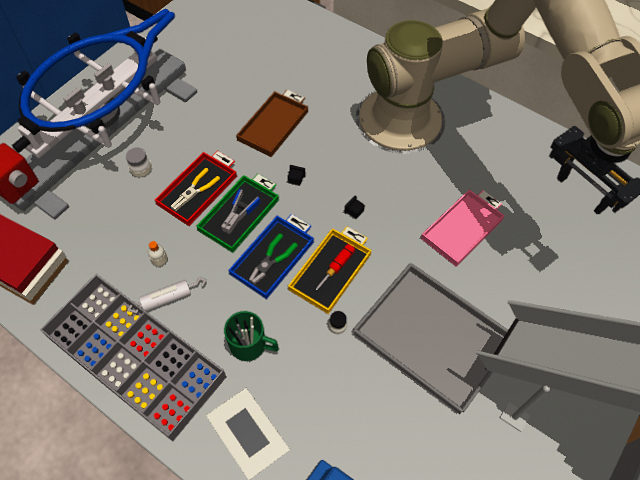

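The top view shows the bins from left to right: yellow at (278,237) holding the awl, blue (339,215) holding the cutter, green (404,235) holding the clamp and red (466,232) holding the plier. The tray is at (150,238) and the mug at (295,118). Brown and pink bins are the decoys. That makes two 2-cycles, awl with plier and cutter with clamp.

```bash
cat > h.py <<'E'
from rig import env
import cv2, numpy as np
from scipy.spatial.transform import Rotation as R
def cam(name,obs=None):
    c=env.camera_params(name); f=240/np.tan(np.radians(c["fov_y"])/2)
    K=np.array([[f,0,c["cx"]],[0,f,c["cy"]],[0,0,1]])
    if name=="wrist":
        H=c["hand_eye"]; Rt=R.from_quat(obs["tcp_rot"]).as_matrix()
        return K,c["dist"],Rt@H[:3,:3],Rt@H[:3,3]+obs["tcp_pos"]
    q=c["rotation"]; return K,c["dist"],R.from_quat(q).as_matrix(),np.array(c["position"])
def toworld(C,px,z):
    K,D,Rm,P=C; n=cv2.undistortPoints(np.array(px,float).reshape(-1,1,2),K,D).reshape(-1,2)
    d=np.c_[n[:,0],-n[:,1],-np.ones(len(n))]@Rm.T
    return (P+d*((z-P[2])/d[:,2])[:,None])[:,:2]
def topx(C,w):
    K,D,Rm,P=C; p=(np.atleast_2d(w)-P)@Rm; p=p*[1,-1,-1]
    return cv2.projectPoints(p,np.zeros(3),np.zeros(3),K,D)[0].reshape(-1,2)
HUE=dict(plier=(20,34),clamp=(105,130),cutter=(45,80),awl=(170,8))
def hmask(img,n,s=110,v=40):
    h=cv2.cvtColor(img,cv2.COLOR_RGB2HSV); a,b=HUE[n]
    H=h[...,0]; m=((H>=a)&(H<=b)) if a<b else ((H>=a)|(H<=b))
    return (m&(h[...,1]>s)&(h[...,2]>v))
def rect(w):
    (cx,cy),(a,b),t=cv2.minAreaRect((w*1000).astype(np.float32))
    if a<b: a,b,t=b,a,t+90
    t=(t+90)%180-90
    return round(cx,1),round(cy,1),round(a,1),round(b,1),round(t,2)
E
python3 - <<'E'
from h import *
img,d=env.capture("top"); C=cam("top")
for n in HUE:
    m=hmask(img,n,120,50).astype(np.uint8)
    k,l,s,_=cv2.connectedComponentsWithStats(m,connectivity=8)
    for i in range(1,k):
        x,y,w,h,a=s[i]
        if a>100 and 240<x<500 and 165<y<300:
            ys,xs=np.where(l==i); print(n,s[i],rect(toworld(C,np.c_[xs,ys],0.022)))
# tray, mug, height of grey things
print("tray corners", toworld(C,[[90,187],[220,193],[213,291],[78,287]],0.028).round(3).tolist())
print("mug",toworld(C,[[295,118],[265,128]],0.092).round(3).tolist())
o=env.get_obs();print(R.from_quat(o["tcp_rot"]).as_matrix().round(3).tolist())
E
```

```text
plier [ 251  194   54   89 1053] (496.6, 119.5, 188.6, 111.2, 2.59)
plier [452 231  11  30 206] (477.1, -263.5, 63.4, 17.6, -12.19)
plier [468 233  10  29 210] (474.2, -300.1, 60.7, 17.9, 3.61)
clamp [313 172  52  85 897] (548.5, -12.6, 185.0, 109.7, -0.27)
cutter [376 193  56  86 849] (501.2, -151.6, 184.0, 108.9, 1.58)
cutter [323 211  11  31 197] (521.7, 12.1, 66.9, 17.6, -9.51)
cutter [339 211  11  31 196] (521.8, -26.6, 66.8, 18.0, 9.06)
awl [ 437  190   57   87 1276] (506.0, -283.6, 187.1, 112.9, 0.64)
awl [268 237  13  37 424] (459.0, 126.4, 77.8, 25.7, 0.24)
tray corners [[0.609, 0.528], [0.594, 0.244], [0.382, 0.255], [0.392, 0.541]]
mug [[0.738, 0.079], [0.717, 0.141]]
[[-0.958, 0.286, -0.0], [0.286, 0.958, 0.0], [0.0, 0.0, -1.0]]
```

```bash
python3 -m inch '[[0,0,-3,-8.3,0.4],[0,0,-3,-8.3,0.4],[-2,-5,0,0,0.4],[-2.5,-5.3,0,0,0.4],[-2.5,-5.3,0,0,0.4]]' 30; python3 -m inch '[[-2.5,-5.3,0,0,0.4],[-2.5,-5.3,0,0,0.4],[-2.5,-5.3,0,0,0.4],[-2.5,-5.3,0,0,0.4],[-2.5,-5.3,0,0,0.4]]';python3 -m inch '[[-2.5,-5.3,0,0,0.4],[-2.5,-5.3,0,0,0.4],[-2.5,-5.3,0,0,0.4],[0,0,0,0,0.4]]'
```

```text
time: 1.27
tcp_pos: [0.2203, 0.3455, 0.2987]
tcp_rot: [-0.0, 1.0, 0.0, 0.0]
wrist_force: [0.9, -0.4, 1.0]
width: 0.0404
grasp_force: 0.0
time: 1.9
tcp_pos: [0.3454, 0.0802, 0.299]
tcp_rot: [0.0, 1.0, -0.0, 0.001]
wrist_force: [1.4, 0.3, -0.6]
width: 0.0354
grasp_force: 0.0
time: 2.4
tcp_pos: [0.4207, -0.0796, 0.2981]
tcp_rot: [0.002, 1.0, 0.0, -0.001]
wrist_force: [-0.2, 1.3, 0.4]
width: 0.0354
grasp_force: 0.0
```

```bash
cat >> h.py <<'E'
def survey(tag):
    o=env.get_obs(); img,d=env.capture("wrist"); C=cam("wrist",o)
    cv2.imwrite(f"pics/{tag}.png",img[:,:,::-1])
    out={}
    for n in HUE:
        k,l,s,_=cv2.connectedComponentsWithStats(hmask(img,n).astype(np.uint8),connectivity=8)
        for i in range(1,k):
            ys,xs=np.where(l==i)
            if s[i][4]<400: continue
            r=rect(toworld(C,np.c_[xs,ys],0.022))
            if not(170<r[2]<205 and 100<r[3]<125): continue
            print("BIN",n,r); out[n]=r
            # tool inside
            c,si=np.cos(np.radians(r[4])),np.sin(np.radians(r[4]))
            A=np.array([[c,-si],[si,c]]); box=np.array([[-84,-46],[84,-46],[84,46],[-84,46]])@A.T/1000+np.array(r[:2])/1000
            q=topx(C,np.c_[box,np.full(4,.006)]); m=np.zeros(l.shape,np.uint8); cv2.fillPoly(m,[q.round().astype(int)],1)
            h=cv2.cvtColor(img,cv2.COLOR_RGB2HSV); t=m&((h[...,2]>85)|((h[...,1]>110)&(h[...,2]>50))).astype(np.uint8)
            kk,ll,ss,_=cv2.connectedComponentsWithStats(t,connectivity=8)
            t=np.isin(ll,[j for j in range(1,kk) if ss[j][4]>25])
            ys,xs=np.where(t)
            if len(xs)<50: continue
            w=toworld(C,np.c_[xs,ys],0.014); L=(w-np.array(r[:2])/1000)@A*1000
            print("  tool rect",rect(w)," in bin frame: x %.0f..%.0f"%(L[:,0].min(),L[:,0].max()))
            print("  profile x:ymin,ymax", [(int(x),*(L[abs(L[:,0]-x)<3][:,1].min().round(1),L[abs(L[:,0]-x)<3][:,1].max().round(1))) for x in range(-80,85,12) if (abs(L[:,0]-x)<3).any()])
    return o,img,d,C,out
E
python3 - <<'E'
from h import *
survey("w1")
for t in "plier clamp awl cutter".split(): print(t,[(round(b["p"],2),[round(x) for x in b["box"]]) for b in env.boxes_of("wrist",t)][:3])
E
```

```text
plier [(0.62, [132, 216, 178, 322])]
clamp [(0.96, [226, 212, 282, 302])]
awl [(0.92, [481, 193, 509, 304]), (0.39, [206, 162, 312, 333])]
cutter [(0.69, [357, 254, 402, 303])]
```

View pics/w1.png

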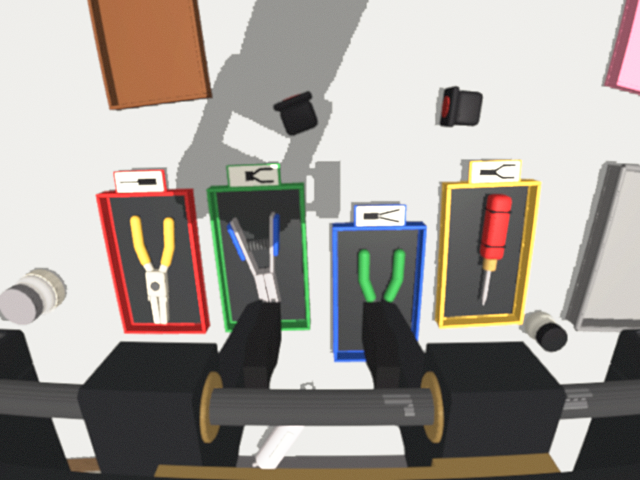

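The wrist view has robot-side at the top: red bin with plier (152,260), green with clamp (258,255), blue with cutter (380,290), yellow with awl (490,250). The fingers hide the far ends, so I'll go 11 cm further out and fix the bin mask, which currently includes the label flange.

```bash
python3 -m inch '[[-5.5,0,0,0,0.4],[-5.5,0,0,0,0.4],[0,0,0,0,0.4]]'; python3 - <<'E'
s=open('h.py').read()
s=s.replace('''            r=rect(toworld(C,np.c_[xs,ys],0.022))
''','''            cs,_h=cv2.findContours((l==i).astype(np.uint8),cv2.RETR_EXTERNAL,cv2.CHAIN_APPROX_NONE)
            fm=cv2.drawContours(np.zeros(l.shape,np.uint8),cs,-1,1,-1); kw=int(s[i][2]*.75)
            fm=cv2.morphologyEx(fm,cv2.MORPH_OPEN,np.ones((3,max(kw,3)),np.uint8)); ys,xs=np.where(fm)
            if len(xs)<1000: continue
            r=rect(toworld(C,np.c_[xs,ys],0.022))
''').replace("170<r[2]<205","165<r[2]<215")
open('h.py','w').write(s)
from h import *
survey("w2")
E
```

```text
time: 3.02
tcp_pos: [0.5317, -0.0758, 0.2971]
tcp_rot: [-0.001, 1.0, 0.0, -0.001]
wrist_force: [-0.4, -0.5, -0.4]
width: 0.0349
grasp_force: 0.0
BIN plier (497.7, 117.2, 182.4, 116.2, 2.68)
  tool rect (497.0, 113.3, 166.7, 92.1, 2.46)  in bin frame: x -84..82
  profile x:ymin,ymax [(-80, np.float64(-49.0), np.float64(42.5)), (-68, np.float64(-49.5), np.float64(42.3)), (-56, np.float64(-48.9), np.float64(41.7)), (-44, np.float64(-49.5), np.float64(41.8)), (-32, np.float64(-48.9), np.float64(41.8)), (-20, np.float64(-49.4), np.float64(41.6)), (-8, np.float64(-49.7), np.float64(41.6)), (4, np.float64(-49.3), np.float64(41.1)), (16, np.float64(-48.6), np.float64(41.3)), (28, np.float64(-49.1), np.float64(41.5)), (40, np.float64(-48.4), np.float64(41.7)), (52, np.float64(-48.9), np.float64(41.7)), (64, np.float64(-48.2), np.float64(41.8)), (76, np.float64(-48.6), np.float64(41.9))]
BIN clamp (548.5, -12.0, 182.2, 109.5, 0.69)
  tool rect (546.9, -13.0, 166.0, 91.3, 0.88)  in bin frame: x -85..81
  profile x:ymin,ymax [(-80, np.float64(-46.9), np.float64(44.4)), (-68, np.float64(-46.8), n
[... 1238 characters left out ...]
  tool rect (504.2, -276.5, 166.5, 91.1, 1.54)  in bin frame: x -84..82
  profile x:ymin,ymax [(-80, np.float64(-42.0), np.float64(49.1)), (-68, np.float64(41.1), np.float64(49.3)), (-56, np.float64(-28.0), np.float64(49.2)), (-44, np.float64(-28.7), np.float64(49.6)), (-32, np.float64(-29.3), np.float64(49.7)), (-20, np.float64(-28.5), np.float64(49.7)), (-8, np.float64(-26.6), np.float64(49.5)), (4, np.float64(-22.5), np.float64(50.0)), (16, np.float64(-21.7), np.float64(50.0)), (28, np.float64(-22.5), np.float64(49.9)), (40, np.float64(-22.8), np.float64(49.7)), (52, np.float64(-22.0), np.float64(49.5)), (64, np.float64(-21.2), np.float64(49.9)), (76, np.float64(-21.8), np.float64(49.9))]
```

View pics/w2.png

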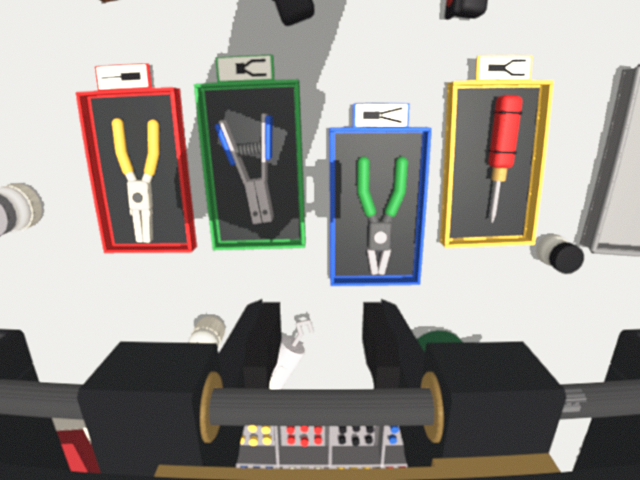

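```bash
cat >> h.py <<'E'
def tool(img,C,n,ctr,ang,z=0.014,tag=None):
    """ctr mm of region centre, ang deg; prints profile of tool n in the region frame"""
    c,si=np.cos(np.radians(ang)),np.sin(np.radians(ang)); A=np.array([[c,-si],[si,c]])
    box=np.array([[-83,-47],[83,-47],[83,47],[-83,47]])@A.T/1000+np.array(ctr)/1000
    m=np.zeros(img.shape[:2],np.uint8); cv2.fillPoly(m,[topx(C,np.c_[box,np.full(4,.005)]).round().astype(int)],1)
    h=cv2.cvtColor(img,cv2.COLOR_RGB2HSV); lin=np.median(h[...,2][m>0])
    t=(m>0)&(hmask(img,n,100,60)|((h[...,1]<90)&(h[...,2]>lin+30)))
    k,l,s,_=cv2.connectedComponentsWithStats(t.astype(np.uint8),connectivity=8)
    t=np.isin(l,[j for j in range(1,k) if s[j][4]>40]); ys,xs=np.where(t)
    w=toworld(C,np.c_[xs,ys],z); L=(w-np.array(ctr)/1000)@A*1000
    print(n,"liner",lin,"rect",rect(w),"x %.1f..%.1f"%(L[:,0].min(),L[:,0].max()))
    for x in range(-78,82,10):
        q=L[abs(L[:,0]-x)<2.5][:,1]
        if len(q): print("   x%4d y %.1f..%.1f mid %.1f w %.1f"%(x,q.min(),q.max(),(q.min()+q.max())/2,q.max()-q.min()))
    if tag: v=img.copy(); v[t]=(255,0,255); cv2.imwrite(f"pics/{tag}.png",v[:,:,::-1])
    return t
E
python3 - <<'E'
from h import *
img=cv2.imread("pics/w2.png")[:,:,::-1].copy(); o=env.get_obs(); C=cam("wrist",o)
v=img.copy()
for n,c,a in (("awl",(498.5,120),2.6),("cutter",(548.5,-12.3),.3),("clamp",(501.5,-151.7),1.7),("plier",(506,-284),.7)):
    v[tool(img,C,n,c,a)]=(255,0,255)
cv2.imwrite("pics/w2m.png",v[:280,60:580,::-1])
print(img[180,350],img[237,380],img[240,250],img[200,285])
E
```

```text
awl liner 105.0 rect (490.3, 126.2, 143.0, 31.5, -0.51) x -79.0..63.5
   x -78 y -3.7..23.4 mid 9.8 w 27.1
   x -68 y -5.5..25.3 mid 9.9 w 30.8
   x -58 y -5.9..24.1 mid 9.1 w 30.0
   x -48 y -7.1..23.9 mid 8.4 w 31.0
   x -38 y -7.6..23.7 mid 8.0 w 31.2
   x -28 y -8.0..22.3 mid 7.1 w 30.3
   x -18 y -8.3..21.9 mid 6.8 w 30.2
   x  -8 y -8.8..21.8 mid 6.5 w 30.7
   x   2 y 14.4..16.7 mid 15.5 w 2.4
   x  12 y 5.0..5.0 mid 5.0 w 0.0
   x  22 y 2.1..8.1 mid 5.1 w 6.0
   x  32 y 1.8..6.9 mid 4.3 w 5.1
   x  42 y 0.6..6.8 mid 3.7 w 6.2
   x  52 y 0.2..6.4 mid 3.3 w 6.2
   x  62 y 1.0..4.7 mid 2.8 w 3.7
cutter liner 114.0 rect (557.8, -7.3, 140.9, 56.3, 1.7) x -60.7..79.9
   x -58 y -24.8..31.1 mid 3.2 w 55.9
   x -48 y -24.6..31.8 mid 3.6 w 56.3
   x -38 y -24.4..31.2 mid 3.4 w 55.6
   x -28 y -24.1..31.8 mid 3.8 w 55.9
   x -18 y -22.7..30.1 mid 3.7 w 52.8
   x  -8 y -19.0..26.1 mid 3.6 w 45.1
   x   2 y -15.3..23.1 mid 3.9 w 38.3
   x  22 y 3.2..9.0 mid 6.1 w 5.8
   x  32 y -3.6..13.2 mid 4.8 w 16.7
   x  42 y 0.4..9.9 mid 5.1 w 9.6
   x  52 y -10.0..17.8 mid 3.9 w 27.8
   x  62 y -7.
[... 631 characters left out ...]

   x  72 y 25.3..44.3 mid 34.8 w 19.1
plier liner 79.0 rect (516.4, -287.0, 142.1, 53.7, -3.99) x -62.5..80.6
   x -58 y -24.5..27.5 mid 1.5 w 52.0
   x -48 y -24.9..28.7 mid 1.9 w 53.6
   x -38 y -25.3..27.2 mid 1.0 w 52.5
   x -28 y -25.3..25.1 mid -0.1 w 50.4
   x -18 y -23.8..23.8 mid 0.0 w 47.6
   x  -8 y -23.7..20.2 mid -1.8 w 43.8
   x   2 y -19.4..15.3 mid -2.0 w 34.6
   x  12 y -18.8..10.4 mid -4.2 w 29.2
   x  22 y -19.5..10.1 mid -4.7 w 29.6
   x  32 y -19.9..9.6 mid -5.1 w 29.5
   x  42 y -20.5..8.0 mid -6.2 w 28.5
   x  52 y -18.4..6.6 mid -5.9 w 25.0
   x  62 y -18.8..5.3 mid -6.7 w 24.1
   x  72 y -19.0..3.8 mid -7.6 w 22.8
[115 115 113] [247 243 241] [ 87 164  97] [47 48 49]
```

View pics/w2m.png

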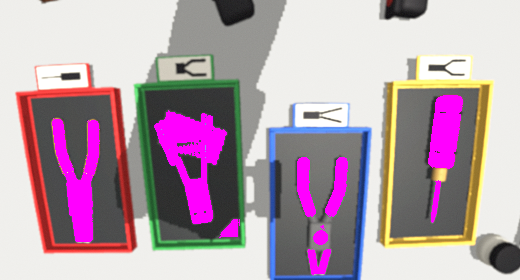

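The mask fits the tools well: lengths come out at 143, 141 and 142 mm and widths match. The awl grip is near (0.4595, 0.125). I'll go above it, come down partway and check.

```bash
python3 -m inch '[[1.8,5.1,0,0.5,0.45],[1.8,5.1,0,0,0.45],[1.8,5.0,0,0,0.45],[1.7,5.0,3,0,0.45],[0,0,6,0,0.45]]' 40; python3 -m inch '[[0,0,6,0,0.45],[0,0,4,0,0.45],[0,0,0,0,0.45]]'; python3 - <<'E'
from h import *
o=env.get_obs(); img,d=env.capture("wrist"); cv2.imwrite("pics/w3.png",img[:,:,::-1]); C=cam("wrist",o)
print(o["tcp_pos"])
tool(img,C,"awl",(498.5,120),2.6)
E
```

```text
time: 3.7
tcp_pos: [0.4591, 0.1284, 0.2104]
tcp_rot: [0.002, 1.0, 0.0, 0.003]
wrist_force: [0.7, -0.8, -0.4]
width: 0.0398
grasp_force: 0.0
time: 4.08
tcp_pos: [0.4583, 0.1256, 0.108]
tcp_rot: [0.004, 1.0, -0.0, -0.002]
wrist_force: [0.5, 0.9, 1.0]
width: 0.0397
grasp_force: 0.0
[0.45827643 0.12563256 0.10795789]
awl liner 74.0 rect (482.4, 122.8, 156.0, 45.7, -14.16) x -85.0..64.9
   x -78 y -1.6..45.6 mid 22.0 w 47.3
   x -68 y -3.6..31.4 mid 13.9 w 35.0
   x -58 y -4.0..20.8 mid 8.4 w 24.7
   x -48 y -4.9..20.4 mid 7.7 w 25.3
   x -38 y -5.6..20.0 mid 7.2 w 25.7
   x -28 y -6.2..19.7 mid 6.8 w 25.8
   x -18 y -6.2..18.6 mid 6.2 w 24.9
   x  -8 y -6.9..18.2 mid 5.6 w 25.2
   x   2 y -5.3..17.2 mid 6.0 w 22.5
   x  22 y 1.2..7.1 mid 4.1 w 6.0
   x  32 y 0.6..6.7 mid 3.6 w 6.1
   x  42 y 0.1..6.2 mid 3.1 w 6.1
   x  52 y -0.5..5.7 mid 2.6 w 6.2
   x  62 y -0.1..3.7 mid 1.8 w 3.8
```

View pics/w3.png

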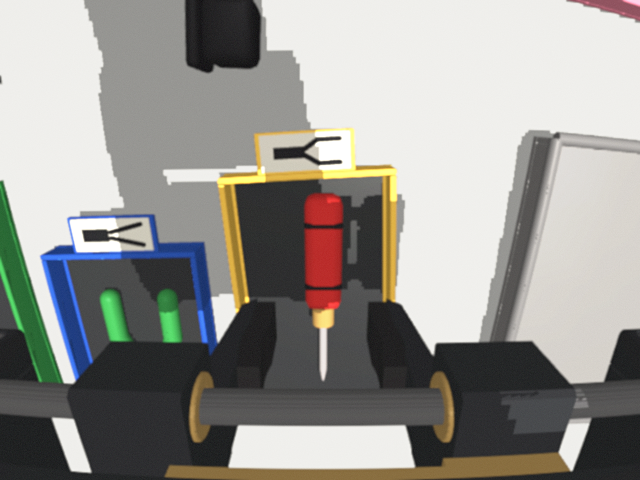

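The awl runs down the image between the fingers (handle at (323,250)), agreeing to within 1 mm. I'll grasp it and lift.

```bash
python3 -m inch '[[0,0,5,0,0.45],[0,0,4,0,0.45],[0,0,1.1,0,0.45],[0,0,0,0,0.2],[0,0,0,0,0.1]]' 40; python3 -m inch '[[0,0,0,0,0.1],[0,0,-2,0,0.1],[0,0,-4,0,0.1],[0,0,-4,0,0.1]]'
```

```text
time: 4.75
tcp_pos: [0.4615, 0.1256, 0.0097]
tcp_rot: [0.004, 1.0, 0.0, 0.002]
wrist_force: [-0.4, -0.3, 5.5]
width: 0.0238
grasp_force: 40.0
time: 5.25
tcp_pos: [0.4604, 0.1255, 0.11]
tcp_rot: [0.004, 1.0, 0.0, 0.001]
wrist_force: [0.5, -1.1, -0.1]
width: 0.0236
grasp_force: 40.0
```

```bash
python3 -m inch '[[-0.3,4.9,0,0,0.1],[-0.3,4.9,0,0,0.1],[-0.3,4.9,0,0,0.1],[-0.2,4.8,0,0,0.1],[0,0,5,0,0.1]]' ; python3 -m inch '[[0,0,3.9,0,0.1],[0,0,1,0,0.1],[0,0,0,0,0.1],[0,0,0,0,0.45],[0,0,0,0,0.45]]';  python3 -m inch '[[0,0,-4,0,0.45],[0,0,-6,0,0.45],[0,0,-4,0,0.45]]'
python3 - <<'E'
from h import *
o=env.get_obs(); img,d=env.capture("wrist"); C=cam("wrist",o); 
m=hmask(img,"awl",100,60); ys,xs=np.where(m); w=toworld(C,np.c_[xs,ys],.015); k=(abs(w[:,0]-.47)<.1)&(abs(w[:,1]-.32)<.06); print(o["tcp_pos"],rect(w[k]))
E
```

```text
time: 5.88
tcp_pos: [0.475, 0.3242, 0.061]
tcp_rot: [0.003, 1.0, 0.002, 0.004]
wrist_force: [-0.3, -0.5, -1.4]
width: 0.0235
grasp_force: 40.0
time: 6.5
tcp_pos: [0.4735, 0.3206, 0.0097]
tcp_rot: [0.004, 1.0, 0.0, 0.001]
wrist_force: [-0.3, 0.4, -0.1]
width: 0.0388
grasp_force: 0.0
time: 6.88
tcp_pos: [0.4735, 0.3206, 0.1519]
tcp_rot: [0.004, 1.0, 0.001, 0.001]
wrist_force: [0.5, -0.0, 0.2]
width: 0.0395
grasp_force: 0.0
[0.4735019  0.32059733 0.15187437] (472.6, 319.2, 79.7, 24.1, -0.75)
```

```bash
python3 -m inch '[[-0.57,-6.08,0,0,0.45],[-0.57,-6.08,0,0,0.45],[-0.57,-6.08,0,0,0.45],[-0.57,-6.08,0,0,0.45],[-0.57,-6.08,0,0,0.45]]' ; python3 -m inch '[[-0.57,-6.08,0,0,0.45],[-0.57,-6.08,0,0,0.45],[-0.57,-6.08,0,0,0.45],[-0.57,-6.08,0,0,0.45],[-0.57,-6.08,0,0,0.45]]';  python3 -m inch '[[0,0,0,3.2,0.45],[0,0,0,0,0.45]]'
python3 - <<'E'
from h import *
o=env.get_obs(); img,d=env.capture("wrist"); C=cam("wrist",o); cv2.imwrite("pics/w4.png",img[:,:,::-1])
print(o["tcp_pos"]); tool(img,C,"plier",(506,-284),.7,.012)
E
```

```text
time: 7.55
tcp_pos: [0.4988, 0.0142, 0.1491]
tcp_rot: [0.004, 1.0, -0.0, 0.0]
wrist_force: [1.2, 0.4, -0.7]
width: 0.0399
grasp_force: 0.0
time: 8.18
tcp_pos: [0.5246, -0.2902, 0.149]
tcp_rot: [0.005, 1.0, -0.0, 0.0]
wrist_force: [0.3, 1.2, 0.0]
width: 0.0394
grasp_force: 0.0
time: 8.43
tcp_pos: [0.5245, -0.2883, 0.1486]
tcp_rot: [0.032, 0.999, 0.0, -0.0]
wrist_force: [-0.4, 1.0, 0.5]
width: 0.0393
grasp_force: 0.0
[ 0.52451783 -0.28834721  0.14861292]
plier liner 54.0 rect (515.1, -284.4, 140.8, 90.9, 0.73) x -61.3..79.5
   x -58 y -25.4..44.9 mid 9.7 w 70.3
   x -48 y -25.7..44.6 mid 9.4 w 70.3
   x -38 y -46.0..44.9 mid -0.5 w 90.9
   x -28 y -46.0..44.7 mid -0.6 w 90.7
   x -18 y -41.9..44.4 mid 1.3 w 86.3
   x  -8 y -22.9..19.4 mid -1.7 w 42.3
   x   2 y -20.5..15.9 mid -2.3 w 36.4
   x  12 y -16.5..13.0 mid -1.7 w 29.5
   x  22 y -17.4..43.4 mid 13.0 w 60.8
   x  32 y -17.5..43.2 mid 12.9 w 60.6
   x  42 y -18.3..44.5 mid 13.1 w 62.9
   x  52 y -17.3..44.3 mid 13.5 w 61.6
   x  62 y -17.7..44.1 mid 13.2 w 61.8
   x  72 y -17.7..44.0 mid 13.1 w 61.7
```

View pics/w4.png

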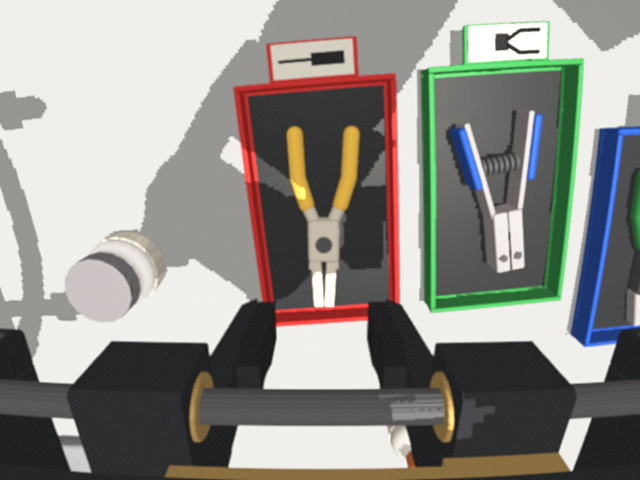

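The red bin is centred at (320,200) and the plier's joint box spans (308..340, 219..262), with its tips at (323,305). Moves were slightly off because of the small yaw, so I'll add a helper that works out shifts in tool axes.

```bash
cat >> h.py <<'E'
def goal(x,y,yaw):
    """mm, deg: shift (cm) in present tool axes, turn (deg)"""
    o=env.get_obs(); M=R.from_quat(o["tcp_rot"]).as_matrix(); d=np.array([x/1000,y/1000,0])-o["tcp_pos"]; d[2]=0
    cur=np.degrees(np.arctan2(-M[0,1],M[1,1])); s=M.T@d*100
    print("shift x %.2f y %.2f | turn %.1f | tcp"%(s[0],s[1],cur-yaw),(o["tcp_pos"]*1000).round(1),"yaw %.2f"%cur)
E
python3 - <<'E'
from h import *
o=env.get_obs(); C=cam("wrist",o)
w=toworld(C,[[308,219],[340,219],[338,262],[308,262]],.018)*1000; print(w.round(1).tolist(), w.mean(0))
print("tips/handles",(toworld(C,[[323.5,306],[294,128],[352,128]],.012)*1000).round(1).tolist())
goal(528,-286.5,-3.7)
E
```

```text
[[512.7, -298.2], [514.2, -274.3], [548.6, -277.5], [547.1, -300.8]] [ 530.65157653 -287.72218364]
tips/handles [[589.3, -291.3], [446.7, -303.6], [449.3, -262.3]]
shift x -0.33 y 0.15 | turn 0.1 | tcp [ 524.6 -287.8  148.7] yaw -3.64
```

```bash
python3 -m inch '[[-0.6,0,5,0,0.45],[0,0,5,0,0.45],[0,0,3,0,0.45],[0,0,1,0,0.45],[0,0,0,0,0.1]]'; python3 -m inch '[[0,0,0,0,0.1],[0,0,0,0,0.1],[0,0,-2,0,0.1],[0,0,-5,0,0.1],[0,0,-5,0,0.1]]'; python3 -c "
from h import *
goal(512.5,120.6,2.6)"
```

```text
time: 9.1
tcp_pos: [0.531, -0.2882, 0.0093]
tcp_rot: [0.032, 0.999, -0.0, 0.0]
wrist_force: [-0.3, 0.4, 0.1]
width: 0.0315
grasp_force: 0.0
time: 9.72
tcp_pos: [0.5305, -0.2884, 0.1314]
tcp_rot: [0.032, 0.999, -0.0, 0.0]
wrist_force: [-0.1, -0.7, -1.0]
width: 0.0229
grasp_force: 40.0
shift x 4.44 y 40.70 | turn -6.3 | tcp [ 530.5 -288.4  131.4] yaw -3.71
```

```bash
python3 -m inch '[[0.63,5.81,0,0,0.1],[0.63,5.81,0,0,0.1],[0.63,5.81,0,0,0.1],[0.63,5.81,0,0,0.1],[0.63,5.81,0,0,0.1]]'; python3 -m inch '[[0.63,5.81,0,0,0.1],[0.63,5.81,0,0,0.1],[0,0,0,-6.3,0.1],[0,0,0,0,0.1]]'; python3 - <<'E'
from h import *
o=env.get_obs(); img,d=env.capture("wrist"); C=cam("wrist",o); cv2.imwrite("pics/w5.png",img[:,:,::-1])
goal(512.5,120.6,2.6)
print(o["wrist_force"])
E
```

```text
time: 10.35
tcp_pos: [0.5178, 0.0052, 0.1302]
tcp_rot: [0.032, 0.999, -0.0, 0.001]
wrist_force: [0.7, 0.7, -1.2]
width: 0.0236
grasp_force: 40.0
time: 10.85
tcp_pos: [0.513, 0.1206, 0.1298]
tcp_rot: [-0.023, 1.0, -0.0, 0.001]
wrist_force: [0.3, -0.8, -1.0]
width: 0.0233
grasp_force: 40.0
shift x 0.06 y 0.05 | turn -0.1 | tcp [513.1 120.1 129.6] yaw 2.47
[ 0.32725897 -0.75566919 -1.02688961]
```

View pics/w5.png

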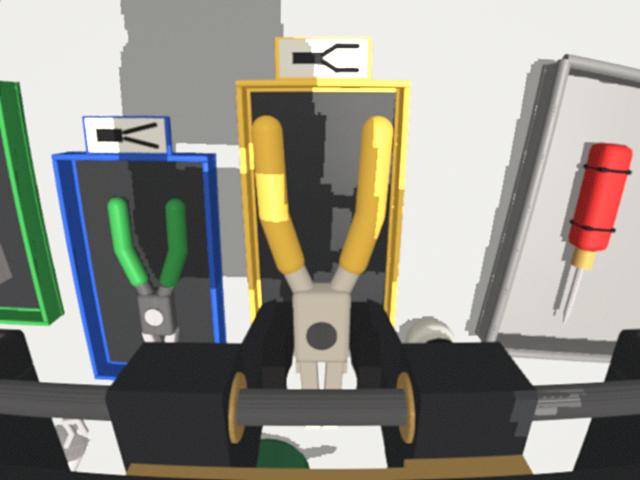

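The yellow rim spans 238–410 and the held plier's handles 256–393, so it is centred. Lowering and releasing.

```bash
python3 -m inch '[[0,0,5,0,0.1],[0,0,5,0,0.1],[0,0,2.1,0,0.1],[0,0,0,0,0.1],[0,0,0,0,0.4]]'; python3 -m inch '[[0,0,0,0,0.45],[0,0,-3,0,0.45],[0,0,-5,0,0.45],[0,0,-6,0,0.45]]'; python3 -c "
from h import *
goal(472.6,319.5,-0.6)
o=env.get_obs(); img,d=env.capture('wrist'); C=cam('wrist',o)
tool(img,C,'plier',(498.5,120),2.6,.012)"
```

```text
time: 11.52
tcp_pos: [0.5134, 0.1196, 0.0083]
tcp_rot: [-0.021, 1.0, -0.0, 0.0]
wrist_force: [-0.6, -0.2, -0.2]
width: 0.0316
grasp_force: 0.0
time: 12.02
tcp_pos: [0.5125, 0.1201, 0.1492]
tcp_rot: [-0.022, 1.0, 0.0, -0.001]
wrist_force: [0.2, 0.5, 0.5]
width: 0.0399
grasp_force: 0.0
shift x 3.10 y 20.10 | turn 3.1 | tcp [512.5 120.1 149.2] yaw 2.55
plier liner 84.0 rect (493.0, 128.9, 154.4, 74.7, 2.85) x -82.4..72.1
   x -78 y -8.3..46.2 mid 19.0 w 54.4
   x -68 y -28.3..45.2 mid 8.5 w 73.5
   x -58 y -27.8..44.9 mid 8.5 w 72.7
   x -48 y -27.4..45.4 mid 9.0 w 72.8
   x -38 y -27.6..45.7 mid 9.1 w 73.3
   x -28 y -25.6..44.9 mid 9.6 w 70.5
   x -18 y -22.9..18.2 mid -2.3 w 41.1
   x  -8 y -17.1..12.4 mid -2.3 w 29.5
   x   2 y -14.2..10.3 mid -2.0 w 24.5
   x  12 y -14.3..9.6 mid -2.3 w 24.0
   x  22 y -14.5..9.7 mid -2.4 w 24.2
   x  32 y -14.6..9.1 mid -2.8 w 23.7
   x  42 y -12.4..6.8 mid -2.8 w 19.2
   x  52 y -11.7..6.9 mid -2.4 w 18.6
   x  62 y -11.8..6.2 mid -2.8 w 18.0
   x  72 y -11.0..5.4 mid -2.8 w 16.5
```

```bash
python3 -m inch '[[0.78,5.02,0,0,0.45],[0.78,5.02,0,0,0.45],[0.77,5.03,0,0,0.45],[0.77,5.03,0,0,0.45],[0,0,4,3.1,0.45]]'; python3 -m inch '[[0,0,5,0,0.45],[0,0,4,0,0.45],[0,0,1,0,0.45],[0,0,0,0,0.1],[0,0,0,0,0.1]]'; python3 -m inch '[[0,0,0,0,0.1],[0,0,-2,0,0.1],[0,0,-5,0,0.1],[0,0,-5,0,0.1]]'; python3 -c "
from h import *
goal(475,-284.4,0.7)"
```

```text
time: 12.7
tcp_pos: [0.4733, 0.323, 0.1095]
tcp_rot: [0.003, 1.0, 0.001, 0.003]
wrist_force: [0.9, -1.0, 0.0]
width: 0.0395
grasp_force: 0.0
time: 13.32
tcp_pos: [0.4738, 0.32, 0.0095]
tcp_rot: [0.004, 1.0, 0.001, 0.001]
wrist_force: [-0.2, 1.3, -0.9]
width: 0.0235
grasp_force: 40.0
time: 13.82
tcp_pos: [0.4727, 0.3196, 0.1296]
tcp_rot: [0.004, 1.0, 0.0, 0.0]
wrist_force: [0.5, -0.0, -0.2]
width: 0.0235
grasp_force: 40.0
shift x -0.77 y -60.39 | turn -1.2 | tcp [472.7 319.6 129.6] yaw -0.51
```

```bash
python3 -m inch '[[-0.08,-6.04,0,0,0.1],[-0.08,-6.04,0,0,0.1],[-0.08,-6.04,0,0,0.1],[-0.08,-6.04,0,0,0.1],[-0.08,-6.04,0,0,0.1]]'; python3 -m inch '[[-0.08,-6.04,0,0,0.1],[-0.08,-6.04,0,0,0.1],[-0.08,-6.04,0,0,0.1],[-0.08,-6.04,0,0,0.1],[-0.08,-6.04,0,0,0.1]]'; python3 -m inch '[[0,0,0,-1.2,0.1],[0,0,0,0,0.1]]'; python3 - <<'E'
from h import *
o=env.get_obs(); img,d=env.capture("wrist"); C=cam("wrist",o); cv2.imwrite("pics/w6.png",img[:,:,::-1])
goal(475,-284.4,0.7)
E
```

```text
time: 14.45
tcp_pos: [0.4741, 0.0157, 0.1285]
tcp_rot: [0.004, 1.0, -0.0, 0.001]
wrist_force: [1.2, -0.4, -0.3]
width: 0.0237
grasp_force: 40.0
time: 15.08
tcp_pos: [0.4753, -0.2865, 0.1284]
tcp_rot: [0.005, 1.0, -0.0, 0.0]
wrist_force: [0.2, 0.3, -1.0]
width: 0.0239
grasp_force: 40.0
time: 15.32
tcp_pos: [0.4754, -0.2838, 0.1279]
tcp_rot: [-0.006, 1.0, 0.0, -0.0]
wrist_force: [-0.3, 0.5, -1.2]
width: 0.0235
grasp_force: 40.0
shift x 0.06 y -0.11 | turn 0.0 | tcp [ 475.6 -283.3  127.9] yaw 0.73
```

View pics/w6.png

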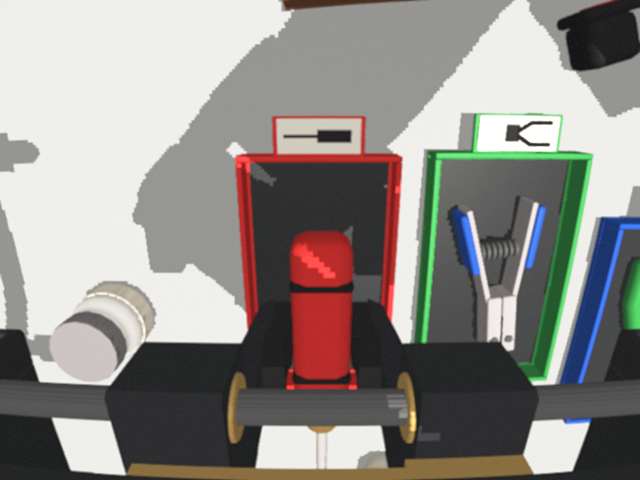

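The red rim spans 237–401 (middle 319) and the awl's handle sits at 322, within 2 mm. Lowering and releasing.

```bash
python3 -m inch '[[0,-0.1,5,0,0.1],[0,0,5,0,0.1],[0,0,1.9,0,0.1],[0,0,0,0,0.1],[0,0,0,0,0.4]]'; python3 -m inch '[[0,0,0,0,0.45],[0,0,-3,0,0.45],[0,0,-5,0,0.45],[0,0,-6,0,0.45]]'; python3 -c "
from h import *
goal(579,-8.6,1)"
```

```text
time: 16.0
tcp_pos: [0.476, -0.2845, 0.0092]
tcp_rot: [-0.007, 1.0, -0.0, 0.0]
wrist_force: [-0.0, 1.1, 0.3]
width: 0.0319
grasp_force: 0.0
time: 16.5
tcp_pos: [0.4752, -0.2849, 0.1501]
tcp_rot: [-0.006, 1.0, 0.0, -0.0]
wrist_force: [1.7, -0.8, 0.7]
width: 0.0396
grasp_force: 0.0
shift x -10.72 y 27.50 | turn -0.3 | tcp [ 475.2 -284.9  150.1] yaw 0.70
```

```bash
python3 -m inch '[[-2.14,5.5,0,0,0.45],[-2.14,5.5,0,0,0.45],[-2.14,5.5,0,0,0.45],[-2.15,5.5,0,0,0.45],[-2.15,5.5,0,0,0.45]]'; python3 -m inch '[[0,0,0,-0.3,0.45],[0,0,0,0,0.45]]'; python3 - <<'E'
from h import *
o=env.get_obs(); img,d=env.capture("wrist"); C=cam("wrist",o); cv2.imwrite("pics/w7.png",img[:,:,::-1])
goal(579,-8.6,1)
m=hmask(img,"cutter",100,60); ys,xs=np.where(m); w=toworld(C,np.c_[xs,ys],.012)*1000; 
for s in(-1,1):
    k=(w[:,0]>480)&(w[:,0]<570)&(s*(w[:,1]+8.6)>0)&(abs(w[:,1]+8.6)<40); print("sleeve",w[k].min(0),w[k].max(0))
E
```

```text
time: 17.12
tcp_pos: [0.5799, -0.0071, 0.1492]
tcp_rot: [-0.006, 1.0, -0.0, 0.0]
wrist_force: [0.3, 0.3, 0.0]
width: 0.0395
grasp_force: 0.0
time: 17.38
tcp_pos: [0.5792, -0.0093, 0.1488]
tcp_rot: [-0.009, 1.0, -0.0, -0.0]
wrist_force: [0.2, 0.6, -0.4]
width: 0.0394
grasp_force: 0.0
shift x 0.01 y 0.14 | turn -0.1 | tcp [579.2 -10.  148.9] yaw 0.94
sleeve [488.31028067 -36.50406648] [557.24994104 -13.55568133]
sleeve [488.81411377  -3.08451997] [556.71933463  19.40466324]
```

View pics/w7.png

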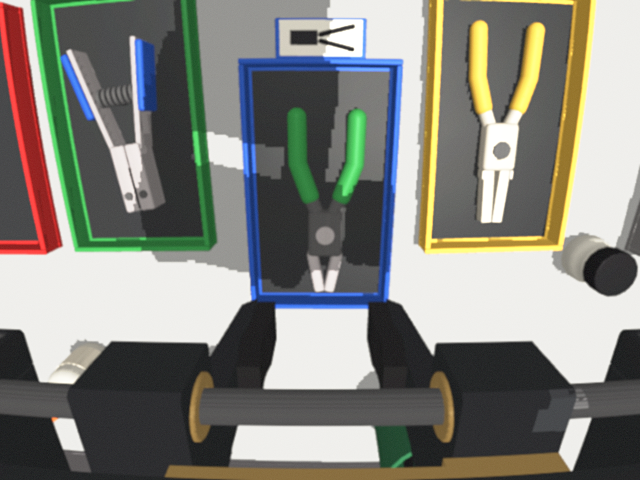

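The cutter's handles run to x=488 and are centred at y=-8.6, giving a grip at (0.581, -0.0086). The plier in the yellow bin, at (502,130), looks right. Picking up the cutter.

```bash
python3 -m inch '[[-0.2,0.1,5,0,0.45],[0,0,5,0,0.45],[0,0,3,0,0.45],[0,0,0.9,0,0.45],[0,0,0,0,0.1]]'; python3 -m inch '[[0,0,0,0,0.1],[0,0,0,0,0.1],[0,0,-2,0,0.1],[0,0,-5,0,0.1],[0,0,-5,0,0.1]]'; python3 -c "
from h import *
goal(514,325,0)"
```

```text
time: 18.05
tcp_pos: [0.5816, -0.0089, 0.0103]
tcp_rot: [-0.008, 1.0, -0.0, 0.0]
wrist_force: [-0.0, 1.3, -0.7]
width: 0.032
grasp_force: 0.0
time: 18.68
tcp_pos: [0.5812, -0.008, 0.1315]
tcp_rot: [-0.009, 1.0, 0.0, -0.0]
wrist_force: [-0.2, 0.4, -0.9]
width: 0.0257
grasp_force: 39.9
shift x 6.14 y 33.41 | turn 1.0 | tcp [581.2  -8.  131.5] yaw 1.00
```

```bash
python3 -m inch '[[1.02,5.57,0,0,0.1],[1.02,5.57,0,0,0.1],[1.02,5.57,0,0,0.1],[1.02,5.57,0,0,0.1],[1.02,5.57,0,0,0.1]]'; python3 -m inch '[[1.02,5.57,0,1,0.1],[0,0,5,0,0.1],[0,0,5,0,0.1],[0,0,2.1,0,0.1],[0,0,0,0,0.1]]';python3 -m inch '[[0,0,0,0,0.4],[0,0,0,0,0.45],[0,0,-3,0,0.45],[0,0,-5,0,0.45],[0,0,-6,0,0.45]]'; python3 -c "
from h import *
goal(537.5,-148.6,8.5)"
```

```text
time: 19.3
tcp_pos: [0.525, 0.2713, 0.1303]
tcp_rot: [-0.009, 1.0, 0.0, 0.0]
wrist_force: [1.2, -0.3, -2.1]
width: 0.0257
grasp_force: 39.9
time: 19.92
tcp_pos: [0.5143, 0.3249, 0.0085]
tcp_rot: [0.0, 1.0, -0.0, -0.0]
wrist_force: [0.6, 0.5, -1.0]
width: 0.0256
grasp_force: 39.9
time: 20.55
tcp_pos: [0.5139, 0.3248, 0.15]
tcp_rot: [0.0, 1.0, -0.0, -0.001]
wrist_force: [0.8, 0.9, -0.2]
width: 0.04
grasp_force: 0.0
shift x -2.36 y -47.34 | turn -8.5 | tcp [513.9 324.8 150. ] yaw -0.01
```

```bash
python3 -m inch '[[-0.3,-5.92,0,0,0.45],[-0.3,-5.92,0,0,0.45],[-0.3,-5.92,0,0,0.45],[-0.3,-5.92,0,0,0.45],[-0.3,-5.92,0,0,0.45]]'; python3 -m inch '[[-0.3,-5.92,0,0,0.45],[-0.3,-5.92,0,0,0.45],[-0.28,-5.9,0,0,0.45],[0,0,0,-8.5,0.45],[0,0,0,0,0.45]]'; python3 - <<'E'
from h import *
o=env.get_obs(); img,d=env.capture("wrist"); C=cam("wrist",o); cv2.imwrite("pics/w8.png",img[:,:,::-1])
goal(537.5,-148.6,8.5)
tool(img,C,"clamp",(538,-148.6),8.5,.02)
E
```

```text
time: 21.18
tcp_pos: [0.5293, 0.0272, 0.1493]
tcp_rot: [-0.0, 1.0, -0.0, 0.001]
wrist_force: [1.1, 0.1, -0.2]
width: 0.0399
grasp_force: 0.0
time: 21.8
tcp_pos: [0.5381, -0.1487, 0.1489]
tcp_rot: [-0.073, 0.997, -0.0, 0.0]
wrist_force: [0.6, -0.3, -1.2]
width: 0.0396
grasp_force: 0.0
shift x 0.07 y -0.03 | turn -0.2 | tcp [ 538.1 -148.2  148.9] yaw 8.34
clamp liner 82.0 rect (533.3, -148.6, 162.7, 81.5, 4.74) x -83.3..74.3
   x -78 y -28.3..44.6 mid 8.1 w 72.9
   x -68 y -26.5..44.4 mid 8.9 w 70.9
   x -58 y -24.7..44.1 mid 9.7 w 68.8
   x -48 y -22.8..44.4 mid 10.8 w 67.2
   x -38 y -15.1..16.0 mid 0.4 w 31.0
   x -28 y -12.3..14.0 mid 0.8 w 26.3
   x -18 y -10.3..12.6 mid 1.2 w 22.9
   x  -8 y -9.7..12.0 mid 1.2 w 21.7
   x   2 y -9.8..12.1 mid 1.2 w 21.9
   x  12 y -9.9..11.5 mid 0.8 w 21.4
   x  22 y -10.0..11.7 mid 0.8 w 21.7
   x  52 y -44.0..-26.4 mid -35.2 w 17.7
   x  62 y -38.8..36.5 mid -1.2 w 75.3
   x  72 y -39.3..36.1 mid -1.6 w 75.4
```

View pics/w8.png

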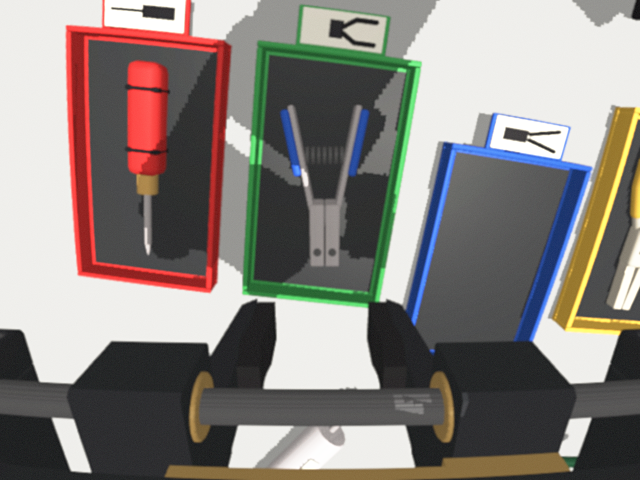

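The clamp is aligned, with its jaw block at (310..340, 200..266). The awl in the red bin at (148,155) looks straight.

```bash
python3 - <<'E'
from h import *
o=env.get_obs(); C=cam("wrist",o)
w=toworld(C,[[325,266],[325,200],[291,106],[363,107]],.024)*1000; print(w.round(1)); a=np.radians(8.4)
print(((w-o["tcp_pos"][:2]*1000)@np.array([[np.cos(a),-np.sin(a)],[np.sin(a),np.cos(a)]])).round(1))
E
```

```text
[[ 561.7 -143. ]
 [ 511.  -150.6]
 [ 450.5 -182.8]
 [ 444.  -134.7]]
[[ 24.    1.7]
 [-27.2   1.6]
 [-91.8 -21.5]
 [-91.2  27. ]]
```

```bash
python3 -m inch '[[0.1,0.1,5,0,0.45],[0,0,5,0,0.45],[0,0,3,0,0.45],[0,0,0.9,0,0.45],[0,0,0,0,0.1]]'; python3 -m inch '[[0,0,0,0,0.1],[0,0,0,0,0.1],[0,0,-2,0,0.1],[0,0,-5,0,0.1],[0,0,-5,0,0.1]]'; python3 -c "
from h import *
goal(582.5,-12.2,0.3)"
```

```text
time: 22.48
tcp_pos: [0.5374, -0.1473, 0.0103]
tcp_rot: [-0.074, 0.997, -0.0, 0.0]
wrist_force: [0.3, 0.4, -0.4]
width: 0.0314
grasp_force: 0.0
time: 23.1
tcp_pos: [0.5368, -0.1475, 0.1314]
tcp_rot: [-0.074, 0.997, 0.0, -0.0]
wrist_force: [1.2, -0.7, -2.2]
width: 0.0214
grasp_force: 40.0
shift x -6.52 y 12.71 | turn 8.2 | tcp [ 536.8 -147.5  131.4] yaw 8.48
```

```bash
python3 -m inch '[[-2.17,4.24,0,0,0.1],[-2.17,4.24,0,0,0.1],[-2.18,4.23,0,0,0.1],[0,0,0,8.2,0.1],[0,0,0,0,0.1]]'; python3 - <<'E'
from h import *
o=env.get_obs(); img,d=env.capture("wrist"); C=cam("wrist",o); cv2.imwrite("pics/w9.png",img[:,:,::-1])
goal(582.5,-12.2,0.3)
E
```

```text
time: 23.72
tcp_pos: [0.5827, -0.0119, 0.1299]
tcp_rot: [-0.003, 1.0, -0.0, 0.0]
wrist_force: [-0.1, -0.7, -2.0]
width: 0.0214
grasp_force: 40.0
shift x 0.01 y 0.02 | turn 0.1 | tcp [582.6 -12.4 129.9] yaw 0.44
```

View pics/w9.png

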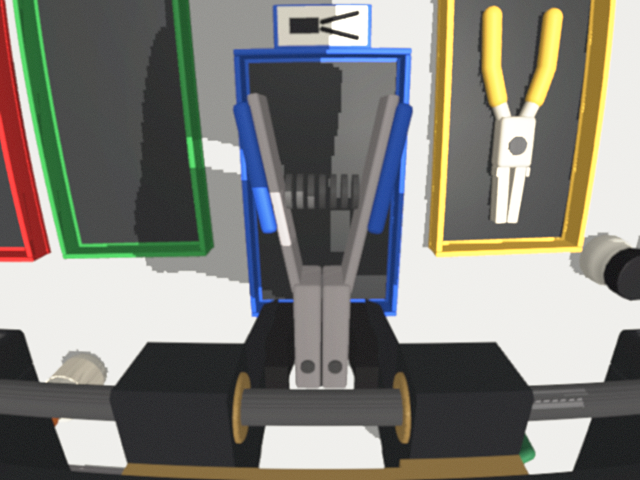

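The clamp (239–411) lines up with the blue rim (235–411). Lowering and releasing, then to the cutter.

```bash
python3 -m inch '[[0,0,5,0,0.1],[0,0,5,0,0.1],[0,0,2.1,0,0.1],[0,0,0,0,0.1],[0,0,0,0,0.4]]'; python3 -m inch '[[0,0,0,0,0.45],[0,0,-3,0,0.45],[0,0,-5,0,0.45],[0,0,-6,0,0.45]]'; python3 -c "
from h import *
goal(514,325,0)"
```

```text
time: 24.4
tcp_pos: [0.5829, -0.0128, 0.0091]
tcp_rot: [-0.003, 1.0, -0.0, 0.0]
wrist_force: [-0.5, 0.1, 0.2]
width: 0.0296
grasp_force: 0.0
time: 24.9
tcp_pos: [0.5822, -0.0123, 0.15]
tcp_rot: [-0.003, 1.0, 0.0, -0.001]
wrist_force: [0.5, -0.7, -0.5]
width: 0.0397
grasp_force: 0.0
shift x 6.63 y 33.77 | turn 0.3 | tcp [582.2 -12.3 150. ] yaw 0.32
```

```bash
python3 -m inch '[[1.1,5.63,0,0,0.45],[1.1,5.63,0,0,0.45],[1.1,5.63,0,0,0.45],[1.1,5.63,0,0,0.45],[1.1,5.63,0,0,0.45]]'; python3 -m inch '[[1.1,5.63,0,0,0.45],[0,0,5,0.3,0.45],[0,0,5,0,0.45],[0,0,3,0,0.45],[0,0,1,0,0.45]]'; python3 -m inch '[[0,0,0,0,0.1],[0,0,0,0,0.1],[0,0,0,0,0.1]]'; python3 -m inch '[[0,0,-2,0,0.1],[0,0,-5,0,0.1],[0,0,-5,0,0.1]]'; python3 -c "
from h import *
goal(522.5,-151.5,1.7)"
```

```text
time: 25.52
tcp_pos: [0.5258, 0.2707, 0.1492]
tcp_rot: [-0.003, 1.0, 0.0, 0.0]
wrist_force: [0.5, 0.9, 0.6]
width: 0.0395
grasp_force: 0.0
time: 26.15
tcp_pos: [0.5144, 0.3249, 0.0074]
tcp_rot: [-0.0, 1.0, -0.0, -0.001]
wrist_force: [-0.9, -0.1, 0.5]
width: 0.0393
grasp_force: 0.0
time: 26.52
tcp_pos: [0.5157, 0.3255, 0.0101]
tcp_rot: [-0.0, 1.0, 0.0, 0.001]
wrist_force: [-0.2, -0.5, 4.0]
width: 0.0256
grasp_force: 39.9
time: 26.9
tcp_pos: [0.5149, 0.3252, 0.1315]
tcp_rot: [0.0, 1.0, 0.0, 0.0]
wrist_force: [0.8, 0.3, -1.5]
width: 0.0259
grasp_force: 39.9
shift x -0.77 y -47.67 | turn -1.7 | tcp [514.9 325.2 131.5] yaw -0.00
```

```bash
python3 -m inch '[[-0.1,-5.96,0,0,0.1],[-0.1,-5.96,0,0,0.1],[-0.1,-5.96,0,0,0.1],[-0.1,-5.96,0,0,0.1],[-0.1,-5.96,0,0,0.1]]'; python3 -m inch '[[-0.09,-5.96,0,0,0.1],[-0.09,-5.96,0,0,0.1],[-0.09,-5.96,0,0,0.1],[0,0,0,-1.7,0.1],[0,0,0,0,0.1]]'; python3 - <<'E'
from h import *
o=env.get_obs(); img,d=env.capture("wrist"); C=cam("wrist",o); cv2.imwrite("pics/w10.png",img[:,:,::-1])
goal(522.5,-151.5,1.7)
E
```

```text
time: 27.52
tcp_pos: [0.5199, 0.0254, 0.1303]
tcp_rot: [-0.0, 1.0, -0.0, 0.001]
wrist_force: [0.0, 0.1, -1.6]
width: 0.0256
grasp_force: 39.9
time: 28.15
tcp_pos: [0.5226, -0.1511, 0.1295]
tcp_rot: [-0.015, 1.0, -0.0, 0.0]
wrist_force: [-0.3, 0.2, -1.4]
width: 0.0254
grasp_force: 39.9
shift x 0.02 y -0.10 | turn 0.0 | tcp [ 522.7 -150.5  129.4] yaw 1.73
```

View pics/w10.png

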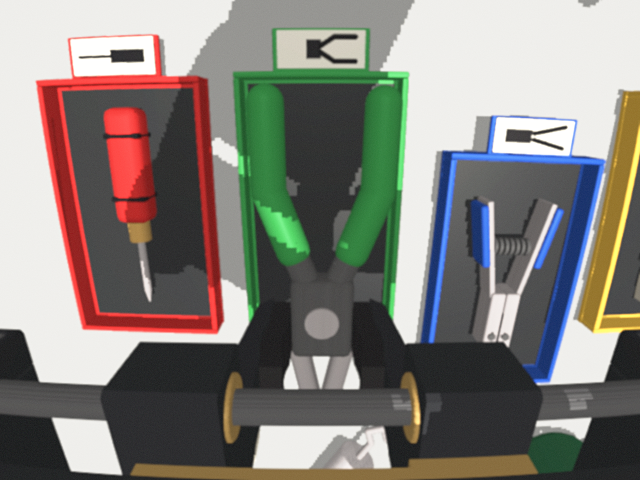

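The green rim has its middle at 321 and the cutter is at 325, so I'll shift 1 mm, lower, release and back off for a final check.

```bash
python3 -m inch '[[0,-0.1,5,0,0.1],[0,0,5,0,0.1],[0,0,2,0,0.1],[0,0,0,0,0.1],[0,0,0,0,0.4]]'; python3 -m inch '[[0,0,0,0,0.45],[0,0,-3,0,0.45],[0,0,-5,0,0.45],[0,0,-6,0,0.45],[0,0,-6,0,0.45]]';python3 -m inch '[[-0.5,5,-6,0,0.45],[-0.5,2.5,-2,1.7,0.45],[0,0,0,0,0.45]]'; python3 - <<'E'
from h import *
o=env.get_obs(); img,d=env.capture("wrist"); C=cam("wrist",o); cv2.imwrite("pics/w11.png",img[:,:,::-1]); print(o["tcp_pos"])
import io,contextlib
for n,c,a in (("plier",(498.5,120),2.6),("clamp",(548.5,-12.3),.3),("cutter",(501.5,-151.7),1.7),("awl",(506,-284),.7)): tool(img,C,n,c,a)
E
```

```text
time: 28.82
tcp_pos: [0.5231, -0.1516, 0.0093]
tcp_rot: [-0.016, 1.0, -0.0, 0.0]
wrist_force: [-0.6, -0.0, -0.2]
width: 0.0335
grasp_force: 0.0
time: 29.45
tcp_pos: [0.5224, -0.1522, 0.2111]
tcp_rot: [-0.015, 1.0, -0.0, 0.0]
wrist_force: [-0.4, 0.2, 0.2]
width: 0.0395
grasp_force: 0.0
time: 29.82
tcp_pos: [0.5302, -0.0862, 0.2784]
tcp_rot: [-0.001, 1.0, -0.001, 0.002]
wrist_force: [0.5, -0.5, -0.0]
width: 0.0396
grasp_force: 0.0
[ 0.5301848  -0.08621259  0.27836197]
plier liner 102.0 rect (498.0, 105.5, 162.6, 75.1, 1.99) x -82.9..79.7
   x -78 y -50.5..-47.3 mid -48.9 w 3.1
   x -68 y -51.0..23.4 mid -13.8 w 74.4
   x -58 y -51.4..22.3 mid -14.5 w 73.7
   x -48 y -50.8..21.4 mid -14.7 w 72.2
   x -38 y -51.2..22.3 mid -14.5 w 73.5
   x -28 y -51.6..19.8 mid -15.9 w 71.4
   x -18 y -51.0..16.9 mid -17.0 w 67.9
   x  -8 y -51.3..12.1 mid -19.6 w 63.4
   x   2 y -51.5..11.3 mid -20.1 w 62.8
   x  12 y -51.1..11.3 mid -19.9 w 62.4
   x  22 y -51.5..11.2 mid -20.2 w 62.6
   x  32 y -50.8..10.2 mid -20.3 w 60.9
   x  42 y -51.1..7.9 mid -21.6 w 59.0
   x  52 y -51.2..7.5 mid -21.9 w 58.8

[... 1319 characters left out ...]
.1 mid 33.4 w 29.5
awl liner 78.0 rect (504.5, -267.0, 162.4, 68.8, 1.0) x -82.6..79.7
   x -78 y 44.5..50.8 mid 47.6 w 6.3
   x -68 y -16.5..50.9 mid 17.2 w 67.4
   x -58 y -16.8..51.0 mid 17.1 w 67.8
   x -48 y -17.1..51.0 mid 16.9 w 68.0
   x -38 y -17.3..51.0 mid 16.9 w 68.3
   x -28 y -17.2..50.9 mid 16.9 w 68.1
   x -18 y -16.9..50.9 mid 17.0 w 67.8
   x  -8 y -16.9..50.9 mid 17.0 w 67.8
   x   2 y -17.0..51.5 mid 17.2 w 68.5
   x  12 y 44.8..51.5 mid 48.1 w 6.7
   x  22 y -7.7..51.4 mid 21.9 w 59.2
   x  32 y -4.9..51.4 mid 23.3 w 56.3
   x  42 y -5.0..51.3 mid 23.2 w 56.3
   x  52 y -4.5..51.4 mid 23.5 w 55.9
   x  62 y -4.6..51.3 mid 23.4 w 55.9
   x  72 y -2.2..50.6 mid 24.2 w 52.8
```

View pics/w11.png

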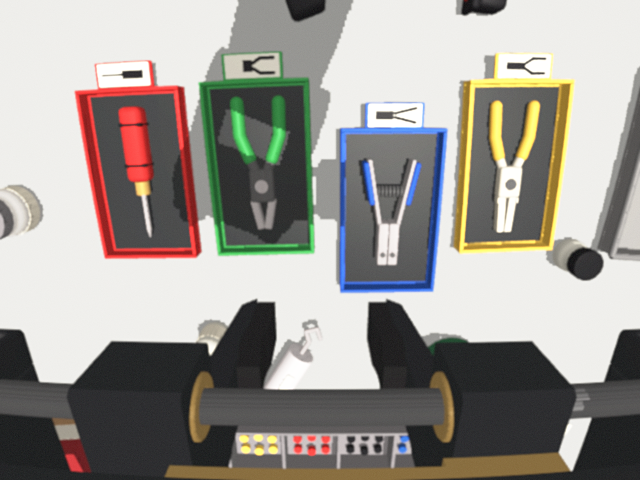

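All four tools lie flat, centred and straight in the bins of their own colour: awl (138,170), cutter (262,160), clamp (388,215), plier (510,165). The mug was never touched. I'm handing in.

```bash
python3 -c "
from rig import env
print(env.sign_off())"
```

```text
the job is handed in; nothing more can be done
None
```

I handed the job in at about 30 s on the robot's clock: each of the four tools lies flat, centred and straight in the bin of its own colour, the tray is empty again, and I did not move the mug.

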